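Rack the hot-air nozzles by outlet size

TASK

Put the four hot-air nozzles away on the posts of the nozzle rack in order of outlet width: the narrowest on the post nearest the hot-air gun, the widest on the post farthest from it. Each must sit socket down over its own post, upright and fully down on the rack. Leave the solder reel standing where it is.

Things in the scene. Friction and masses are not known exactly. Their poses are not given: they have to be found in the camera images.
- nozzle_9: Loose round steel hot-air nozzle, narrowest outlet and tallest of the four: outlet (flat top, dark disc) 9 mm wide, 69.5 mm tall. Stands outlet up on the mat (top at 2 mm) between robot and rack. Lower 32 mm: straight socket, outer diameter 34 mm (grip here), open underneath (bore 28 mm, 32 mm deep); above, a cone. Origin: centre of the underside; z up. 42 to 105 g.
- nozzle_15: Loose round steel hot-air nozzle, second narrowest outlet of the four: outlet (flat top, dark disc) 15 mm wide, 60.5 mm tall. Stands outlet up on the mat (top at 2 mm) between robot and rack. Lower 32 mm: straight socket, outer diameter 34 mm (grip here), open underneath (bore 28 mm, 32 mm deep); above, a cone. Origin: centre of the underside; z up. 42 to 105 g.
- nozzle_21: Loose round steel hot-air nozzle, second widest outlet of the four: outlet (flat top, dark disc) 21 mm wide, 51.5 mm tall. Stands outlet up on the mat (top at 2 mm) between robot and rack. Lower 32 mm: straight socket, outer diameter 34 mm (grip here), open underneath (bore 28 mm, 32 mm deep); above, a cone. Origin: centre of the underside; z up. 42 to 105 g.
- nozzle_27: Loose round steel hot-air nozzle, widest outlet and shortest of the four: outlet (flat top, dark disc) 27 mm wide, 42.5 mm tall. Stands outlet up on the mat (top at 2 mm) between robot and rack. Lower 32 mm: straight socket, outer diameter 34 mm (grip here), open underneath (bore 28 mm, 32 mm deep); above, a cone. Origin: centre of the underside; z up. 42 to 105 g.
- post_1: Fixed brass post of the nozzle rack, end post at the +y (robot's left) end; 12 mm diameter, 22 mm tall, tapered top. Origin: centre of its foot on the rack's flat top; z up, y along the row, x across it. Rack: aluminium channel 70 x 270 mm, top at height 32 mm, four posts 65 mm apart. A nozzle's socket drops over a post with 8 mm play all round and rests on the rack's top.
- post_2: Fixed brass post of the nozzle rack, second post from the +y end; 12 mm diameter, 22 mm tall, tapered top. Origin: centre of its foot on the rack's flat top; z up, y along the row, x across it. Rack: aluminium channel 70 x 270 mm, top at height 32 mm, four posts 65 mm apart. A nozzle's socket drops over a post with 8 mm play all round and rests on the rack's top.
- post_3: Fixed brass post of the nozzle rack, third post from the +y end; 12 mm diameter, 22 mm tall, tapered top. Origin: centre of its foot on the rack's flat top; z up, y along the row, x across it. Rack: aluminium channel 70 x 270 mm, top at height 32 mm, four posts 65 mm apart. A nozzle's socket drops over a post with 8 mm play all round and rests on the rack's top.
- post_4: Fixed brass post of the nozzle rack, end post at the -y (right) end; 12 mm diameter, 22 mm tall, tapered top. Origin: centre of its foot on the rack's flat top; z up, y along the row, x across it. Rack: aluminium channel 70 x 270 mm, top at height 32 mm, four posts 65 mm apart. A nozzle's socket drops over a post with 8 mm play all round and rests on the rack's top.
- gun: Hot-air gun: straight black handpiece with a steel tube pointing away from the robot, lying in its fixed dark-steel cradle; 80 mm high, 74 mm wide, 212 mm long along its x. It stands beyond one end of the rack (which end varies), about 110 mm sideways from that end post. Origin: centre of the cradle's underside. Not handled.
- reel: Loose grey solder reel, 62 mm diameter, 54 mm tall, 500 g, standing on the bench beyond the other end of the rack. Origin: centre of its underside, z up. A bystander, not to be moved.
There are look-alikes about, which are no part of the job. What is shaped like the nozzle_21 but blue is not meant. What is shaped like the nozzle_27 but blue is not meant.

How it is judged (in metres and radians):
At the end, for the whole second after the job is handed in: All four nozzles released and at rest, one per post, by outlet width from narrowest (post nearest the gun) to widest (farthest): axis within 11 mm of the post's, underside within 4 mm of the rack's top, tilt under 0.12 rad. The reel stands within 20 mm of its start (((y of gun in the frame of post_1 above 0 m and horizontal distance between nozzle_9 and post_1 below 0.011 m and z of nozzle_9 in the frame of post_1 between -0.004 and 0.004 m and angle between each of nozzle_9, nozzle_15, nozzle_21, nozzle_27's own z axis and vertical below 0.12 rad and horizontal distance between nozzle_15 and post_2 below 0.011 m and z of nozzle_15 in the frame of post_2 between -0.004 and 0.004 m and horizontal distance between nozzle_21 and post_3 below 0.011 m and z of nozzle_21 in the frame of post_3 between -0.004 and 0.004 m and horizontal distance between nozzle_27 and post_4 below 0.011 m and z of nozzle_27 in the frame of post_4 between -0.004 and 0.004 m) or (y of gun in the frame of post_1 below 0 m and horizontal distance between nozzle_9 and post_4 below 0.011 m and z of nozzle_9 in the frame of post_4 between -0.004 and 0.004 m and angle between each of nozzle_9, nozzle_15, nozzle_21, nozzle_27's own z axis and vertical below 0.12 rad and horizontal distance between nozzle_15 and post_3 below 0.011 m and z of nozzle_15 in the frame of post_3 between -0.004 and 0.004 m and horizontal distance between nozzle_21 and post_2 below 0.011 m and z of nozzle_21 in the frame of post_2 between -0.004 and 0.004 m and horizontal distance between nozzle_27 and post_1 below 0.011 m and z of nozzle_27 in the frame of post_1 between -0.004 and 0.004 m)) and linear speed of each of nozzle_9, nozzle_15, nozzle_21, nozzle_27 below 0.02 m/s and angular speed of each of nozzle_9, nozzle_15, nozzle_21, nozzle_27 below 0.3 rad/s and distance of reel from where it was at the start of the episode below 0.02 m and angle between reel's own z axis and vertical below 0.2 rad); the robot touches nothing.
It fails at once if the solder reel is knocked over or shoved more than 30 mm (distance of reel from where it was at the start of the episode above 0.03 m or angle between reel's own z axis and vertical above 0.35 rad).
It also fails if it takes over 93 s, if anything falls off the work surface, if the arm or the gripper's body presses on something with over 40 N, if the wrist force passes 120 N, or if a joint passes its speed limit or range.

ROBOT

A 6-joint arm with a two-finger parallel gripper is mounted at the origin on the work surface. World frame = base frame: x ahead of the robot, y to its left, z up, the work surface at z = 0. Lengths are in mm, angles in rad, forces in N, time in s.
With the tool pointing down it reaches from about 400 to 925 mm from the base axis. Payload 12.5 kg.
Tool frame: the origin (TCP) lies on the front face of the gripper's body, between the roots of the fingers; the fingertips stand 78 mm ahead of it and the grasp point (between the pads) lies 59 mm ahead of it (env.nose_length is the distance from the TCP to the fingertips, in mm); z points along the fingers, y is the line along which they close (so a half turn about z gives the same grasp; the last joint's range is limited). The gripper opens to 95 mm and grips with 3 to 60 N. Pads are 20 mm wide; open, the fingers measure 119 mm over their backs; the gripper's body (75 mm by 180 mm) begins 59 mm behind the grasp point.
Start: joints at [-1.411, 0.491, 1.559, -0, 1.092, -0.106], TCP at [164.197, -603.057, 292.261] pointing down, gripper open.
Joint ranges: [-3.1, 3.1], [-0.84, 2.19], [0.05, 2.79], [-1.13, 4.28], [0.06, 2.93], [-2.69, 2.69]. Speed limits (rad/s): [2.22, 2.22, 2.79, 3.14, 3.14, 3.14].

INTERFACE

Orientations are given as [roll, pitch, yaw] about the fixed x, y, z axes, in that order (R = Rz(yaw) Ry(pitch) Rx(roll)).
In Python, from cell import env gives the robot as it stands.
- The arm moves only by the tool jog_arm, never from a script. Its argument "motion" is a list of rows, each a list of 7 numbers: the turn, a rotation vector about the tool's x, y, z in degrees, then the shift along the tool's x, y, z in mm, then the finger opening in mm, from 0 to 95.1. In form: [[wx, wy, wz, x, y, z, hand], ...]. A call has 1 to 10 rows; each row shifts and turns the commanded pose from where the row before left it, along the tool's axes as they then stand; what a row does not reach is not made up. A row lasts 1/8 s, in which the tool goes at most 62.5 mm and 10.7 degrees, less where a joint would pass 70% of its speed; a pose out of reach is approached as far as the arm can. A call is refused whole if a number of a shift passes 62.5 or a number of a turn 10.7, either way. A call with a gripper value outside its range is refused whole. The fingers move at their own pace and stop on an object; the grip force is fixed at half the most. Time passes only in rows, so rows that do not move let the fingers close. It gives the time, the measured TCP pose, the force, the opening and the grip force at its end, in the units of the state.
- env.state(): the state, without advancing time (a new reading comes with each control period).
- env.read_camera(name): name is "side" or "top" or "wrist"; returns a dict with "color" (384x512x3 uint8, red, green, blue), "z_map" (384x512 float32, mm along the optical axis (not along the pixel's ray), 0 where there is no reading), "camera_matrix" (3x3 intrinsics, pixels), "world_to_cam" (4x4, takes a point from world to camera coordinates). Camera axes: x right, y up, looking along -z (the intrinsics and any distortion apply to the point x, -y, -z); pixel columns grow to the right and rows downward; lengths in mm; the calibration is good to about 2 mm. A picture is of the moment at which its call begins.
- env.job_done(): hands the job in; it is judged then, once.
Trained networks look in the newest picture that a camera, given by its name, has taken for a name from the list of things; names that differ only in an ending like _2 or _b are one class to them, and where a whole thing is asked for, a point or a joint stands for the part that bears it (a point fixed in the world has none). Each returns a list of dicts, best first, with "score" (0 to 1); they miss things now and then, are a little off and sometimes report something else, mostly with a low value. They report only what shows in the picture. A call takes as long as a camera call. They do not tell look-alikes from the thing itself.
- env.recognise(camera, thing): "location" ([column, row] in pixels, amid what is visible of it).
The state is a dict: "t": time; "joints": joint angles; "qvel": joint speeds; "tau": joint torques, N m; "eef_pos": TCP position; "tcp_rot": TCP orientation; "ft_force": force on the tool from outside, world axes, zero at the start; "moment": the same for the moment, N m; "opening": opening from 0.0 (shut) to 1.0 (fully open); "grip_force": force on a finger pad.
Only numpy, scipy, OpenCV 4.12 (cv2) and the standard library are available. Lean on these libraries where they do the work, as an engineer would, in place of code of your own. Each camera call takes 0.05 s, during which the arm holds its last target. There are 200 camera calls.

## Working session

There is one attempt and no reset: what is moved stays moved. The work goes in short steps, Python scripts to look and compute and a tool call to move; the robot and the scene stay as the last step left them, time stands still between calls to the robot, and variables do not carry over. Pictures are saved under pics/ and viewed, at most 14 in all, crops included, and the job is handed in when it is done.

Besides the shell and the picture viewer there is one more tool, called after ">>>" by a JSON object that holds its "api" and its "payload". jog_arm: Moves the arm, as the interface text tells. Its arguments: {"type":"object","properties":{"motion":{"type":"array"}},"required":["motion"]}

```bash
mkdir -p pics; cat > h.py <<'E'
import numpy as np, cv2
from cell import env
def snap(cam,fn=None):
    d=env.read_camera(cam)
    if fn: cv2.imwrite('pics/'+fn,cv2.cvtColor(d['color'],cv2.COLOR_RGB2BGR))
    return d
def world(d,uv):
    """pixels (N,2) -> world points via z_map"""
    uv=np.atleast_2d(uv); K=d['camera_matrix']
    z=np.array([d['z_map'][int(round(v)),int(round(u))] for u,v in uv])
    p=np.c_[(uv[:,0]-K[0,2])/K[0,0]*z,-(uv[:,1]-K[1,2])/K[1,1]*z,-z,np.ones(len(z))]
    return (np.linalg.inv(d['world_to_cam'])@p.T).T[:,:3]
def cloud(d):
    v,u=np.mgrid[:384,:512]
    return world(d,np.c_[u.ravel(),v.ravel()]).reshape(384,512,3)
E
python3 - <<'E'
from h import *
s=env.state(); print(s)
for c in ['top','side']:
    d=snap(c,c+'0.png'); print(c,np.linalg.inv(d['world_to_cam'])[:3].round(2).tolist())
    for n in ['nozzle_9','nozzle_15','nozzle_21','nozzle_27','post_1','gun','reel']:
        for r in env.recognise(c,n)[:6]:
            print(n,round(r['score'],2),np.round(r['location']),world(d,r['location']).round(0).tolist())
E
```

```text
{'t': 0.0, 'joints': array([-1.41059101e+00,  4.91568042e-01,  1.55944998e+00, -2.21991549e-05,
        1.09171464e+00, -1.05571823e-01]), 'qvel': array([ 9.00954097e-04, -7.40299557e-04, -3.23816175e-06, -3.32633296e-04,
       -3.90932605e-04, -1.46420102e-03]), 'tau': array([-1.59080631e-03, -6.12656665e+01, -2.58182520e+01,  6.91985758e-02,
        4.81653807e-02, -1.17210602e-04]), 'eef_pos': array([ 164.17145023, -602.88645037,  291.65625153]), 'tcp_rot': array([-3.14045692e+00, -1.00550722e-04,  2.65787327e-01]), 'ft_force': array([0.59592184, 0.11554203, 0.54707764]), 'moment': array([ 0.04359086,  0.0323909 , -0.03888353]), 'grip_force': 0.0, 'opening': 1.0016921218044643}
top [[0.03, 1.0, -0.09, 483.96], [-1.0, 0.03, 0.02, 26.41], [0.03, 0.09, 1.0, 714.43]]
nozzle_9 0.9 [148. 227.] [[472.0, 211.0, 53.0]]
nozzle_9 0.68 [309. 238.] [[459.0, -86.0, 44.0]]
nozzle_9 0.68 [263. 228.] [[476.0, -0.0, 45.0]]
nozzle_9 0.66 [218. 229.] [[472.0, 83.0, 61.0]]
nozzle_9 0.56 [355. 251.] [[438.0, -171.0, 54.0]]
nozzle_9 0.56 [277. 266.] [[406.0, -27.0, 46.0]]
nozzle_15 0.9 [148. 227.] [[47
[... 1919 characters left out ...]
45.0, 42.0]]
nozzle_21 0.79 [186. 159.] [[464.0, 210.0, 37.0]]
nozzle_21 0.76 [217. 218.] [[472.0, -17.0, 30.0]]
nozzle_21 0.59 [182. 279.] [[364.0, -145.0, 38.0]]
nozzle_21 0.57 [224. 282.] [[431.0, -188.0, 47.0]]
nozzle_27 0.92 [223. 248.] [[457.0, -104.0, 35.0]]
nozzle_27 0.9 [187. 233.] [[400.0, -45.0, 42.0]]
nozzle_27 0.79 [186. 159.] [[464.0, 210.0, 37.0]]
nozzle_27 0.76 [217. 218.] [[472.0, -17.0, 30.0]]
nozzle_27 0.59 [182. 279.] [[364.0, -145.0, 38.0]]
nozzle_27 0.57 [224. 282.] [[431.0, -188.0, 47.0]]
post_1 0.42 [295. 203.] [[649.0, -44.0, 31.0]]
post_1 0.38 [254. 157.] [[625.0, 137.0, 43.0]]
gun 0.69 [262. 129.] [[697.0, 247.0, 45.0]]
reel 0.71 [360. 216.] [[741.0, -154.0, 54.0]]
```

View pics/top0.png

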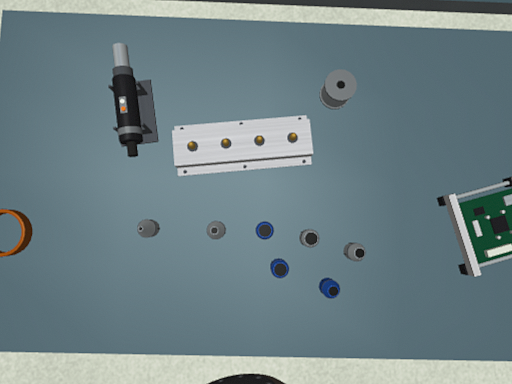

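View pics/side0.png

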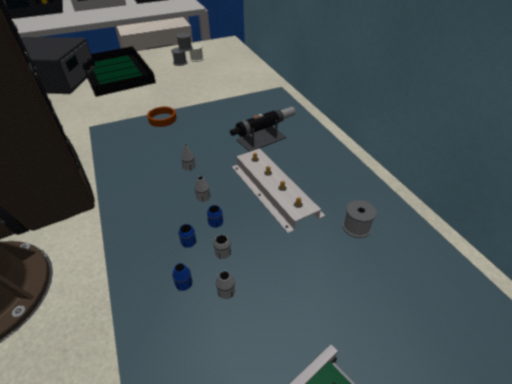

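The pictures show steel nozzles in the top view at (148,228), (216,230), (310,238) and (355,252). The blue look-alikes are at (264,230), (280,268) and (330,288). The gun is at the +y end and the reel at (338,88). I'll fit the axes next.

```bash
cat >> h.py <<'E'
from scipy.optimize import least_squares
H={9:69.5,15:60.5,21:51.5,27:42.5}
def prof(z,w): return np.where(z<32,17,17+(w/2-17)*np.clip((z-32)/(H[w]-32),0,1))
def fitn(P,x0,w,z0=2,rad=26,zlo=6):
    """fit axis (x,y) of nozzle w to cloud P near x0"""
    q=P.reshape(-1,3); q=q[(np.hypot(*(q[:,:2]-x0).T)<rad)&(q[:,2]>z0+zlo)&(q[:,2]<z0+75)]
    top=np.percentile(q[:,2],98)-z0
    s=q[q[:,2]<z0+H[w]-3]
    f=lambda c:np.hypot(s[:,0]-c[0],s[:,1]-c[1])-prof(s[:,2]-z0,w)
    r=least_squares(f,x0,loss='soft_l1')
    return r.x,top,np.sqrt(np.mean(f(r.x)**2)),len(s)
E
python3 - <<'E'
from h import *
D={c:snap(c) for c in ['top','side']}
N={9:(472,211),15:(472,83),21:(438,-176),27:(459,-90)}
B=[(476,0),(406,-27),(364,-125)]
for c,d in D.items():
    P=cloud(d)
    print(c,'bench z',np.median(P[250:260,170:200,2]))
    for w,x in N.items():
        for ww in ([w] if w<20 else [21,27]):
            r=fitn(P,np.array(x,float),ww); print(ww,r[0].round(1),'top %.1f rms %.2f n %d'%r[1:])
    for x in B:
        r=fitn(P,np.array(x,float),21); print('blue',r[0].round(1),'top %.1f rms %.2f'%r[1:3])
    q=P.reshape(-1,3)
    k=(q[:,2]>38)&(q[:,2]<60)&(abs(q[:,0]-640)<35)
    for y in (139,74,9,-56):
        s=q[k&(abs(q[:,1]-y)<20)]; print('post',s.mean(0).round(1),s[s[:,2]>51].mean(0).round(1),s[:,2].max().round(1),len(s))
    g=q[(q[:,2]>26)&(q[:,2]<37)&(abs(q[:,0]-640)<70)&(abs(q[:,1]-40)<170)]
    print('rack',cv2.minAreaRect(g[:,:2].astype(np.float32)),np.median(g[:,2]))
E
```

```text
top bench z 2.218279468137098
9 [470.7 221.3] top 70.9 rms 0.50 n 290
15 [470.9  90.8] top 62.1 rms 0.44 n 208
21 [ 436.3 -178. ] top 53.6 rms 0.53 n 206
27 [ 436.3 -177.9] top 53.6 rms 0.51 n 144
21 [460.3 -89. ] top 44.8 rms 4.08 n 287
27 [460.3 -89. ] top 44.8 rms 0.44 n 107
blue [473.1  -1.6] top 44.9 rms 4.23
blue [401.7 -32.3] top 44.9 rms 4.11
blue [ 366.3 -129.4] top 52.8 rms 0.50
post [629.9 141.   49.9] [630.8 141.7  53. ] 54.8 40
post [637.8  77.1  49.5] [638.2  77.7  53.2] 55.5 39
post [645.3  13.7  50.1] [645.3  13.4  53.2] 55.1 36
post [653.1 -50.7  50. ] [653.9 -51.1  53.3] 55.5 38
rack ((642.7034301757812, 45.56510925292969), (70.72759246826172, 270.30645751953125), 6.920102596282959) 32.011520261242254
side bench z 1.207520065036988
9 [469.1 222.2] top 67.8 rms 1.21 n 231
15 [469.3  91.5] top 60.6 rms 1.06 n 247
21 [ 434.8 -177. ] top 52.0 rms 0.71 n 301
27 [ 434.8 -177.1] top 52.0 rms 0.68 n 226
21 [458.8 -88.3] top 43.7 rms 3.37 n 324
27 [458.8 -88.2] top 43.7 rms 0.71 n 199
blue [471.5  -1. ] top 43.6 rms 3.16
blue [400.3 -31.5] top 43.6 rms 3.30
blue [ 364.9 -128.5] top 51.9 rms 0.77
post [627.8 139.5  47. ] [629.1 142.   52.7] 54.0 25
post [636.1  74.5  46.5] [636.7  76.   52.1] 53.7 28
post [643.   10.2  46.9] [644.7  11.7  52.9] 54.2 31
post [650.7 -53.9  47.2] [651.5 -52.4  52.8] 53.8 33
rack ((640.705322265625, 46.12786865234375), (72.06350708007812, 273.87249755859375), 6.699086666107178) 31.355227107861253
```

>>> {"api": "jog_arm", "payload": {"motion": [[0,0,-10.68,0,0,12,95],[0,0,-10.68,0,0,12,95],[0,0,-10.68,0,0,12,95],[0,0,-10.68,0,0,12,95],[0,0,-10.68,0,0,12,95],[0,0,-10.68,0,0,12,95],[0,0,-10.68,0,0,12,95],[0,0,0,30,15,0,95],[0,0,0,42,27,0,95],[0,0,0,42,27,0,95]]}}

```text
t: 2.15
eef_pos: [233.7, -487.9, 208.2]
tcp_rot: [3.141, 0.0, 1.57]
ft_force: [-0.0, -2.1, -0.1]
opening: 1.002
grip_force: 0.0
```

>>> {"api": "jog_arm", "payload": {"motion": [[0,0,0,43,28,0,80],[0,0,0,43,28,0,80],[0,0,0,43,28,0,80],[0,0,0,43,28,0,80],[0,0,0,43,28,0,80],[0,0,0,43,28,0,80],[0,0,0,30,20,0,80],[0,0,0,22.5,14,0,80],[0,0,0,0,0,20,80],[0,0,0,0,0,20,80]]}}

```text
t: 3.4
eef_pos: [435.7, -178.3, 168.0]
tcp_rot: [3.141, 0.001, 1.572]
ft_force: [0.8, -0.4, 0.6]
opening: 0.841
grip_force: 0.0
```

```bash
python3 - <<'E'
from h import *
print(env.state()['eef_pos'])
d=snap('wrist','w1.png'); P=cloud(d)
r=fitn(P,np.array([435.6,-177.5]),21); print(r)
E
```

```text
[ 435.66333346 -178.29718652  168.00785917]
(array([ 435.936855  , -178.73966598]), np.float64(52.914273447504726), np.float64(0.36403902548838757), 1288)
```

View pics/w1.png

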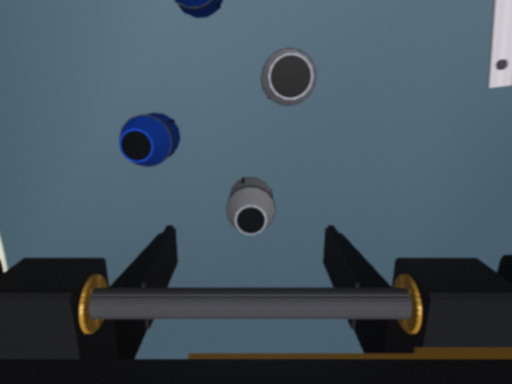

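The wrist view shows the steel nozzle_21 at (250,210), centred between the fingers. The wrist fit agrees with the top-camera fit to within 1 mm, so I'll descend and grip.

>>> {"api": "jog_arm", "payload": {"motion": [[0,0,0,0,0,25,80],[0,0,0,0,0,25,80],[0,0,0,0,0,20,80],[0,0,0,0,0,14,80],[0,0,0,0,0,0,20],[0,0,0,0,0,0,20],[0,0,0,0,0,0,20],[0,0,0,0,0,0,20],[0,0,0,0,0,0,20],[0,0,0,0,0,0,20]]}}

```text
t: 4.7
eef_pos: [435.4, -178.6, 84.4]
tcp_rot: [3.141, 0.0, 1.571]
ft_force: [0.5, 0.3, 3.3]
opening: 0.343
grip_force: 30.0
```

>>> {"api": "jog_arm", "payload": {"motion": [[0,0,0,0,0,-18,20],[0,0,0,0,0,-32,20],[0,0,0,0,0,-32,20],[0,0,0,15,17,-31,20],[0,0,0,32,35,0,20],[0,0,0,35,38,0,20],[0,0,0,35,38,0,20],[0,0,0,35,38,0,20],[0,0,0,25,28,0,20],[0,0,0,15,16.5,0,20]]}}

```text
t: 5.95
eef_pos: [646.6, 14.9, 196.7]
tcp_rot: [-3.141, 0.0, 1.572]
ft_force: [-0.8, -0.0, -1.5]
opening: 0.341
grip_force: 30.0
```

>>> {"api": "jog_arm", "payload": {"motion": [[0,0,0,0,0,20,20],[0,0,0,0,0,20,20]]}}

```text
t: 6.2
eef_pos: [645.7, 13.8, 156.4]
tcp_rot: [-3.141, 0.0, 1.571]
ft_force: [0.2, 0.1, -1.7]
opening: 0.344
grip_force: 30.0
```

```bash
python3 - <<'E'
from h import *
s=env.state();print(s['eef_pos'],s['opening'])
z0=s['eef_pos'][2]-84.4+2
for c in ['top','side','wrist']:
    d=snap(c,'p3%s.png'%c); P=cloud(d)
    try:
        r=fitn(P,s['eef_pos'][:2],21,z0=z0); print(c,r)
    except Exception as e: print(c,e)
E
```

```text
[645.72264055  13.77291429 156.36608087] 0.34437403789958165
top index -1 is out of bounds for axis 0 with size 0
side (array([644.91321978,  14.74752315]), np.float64(70.43042574920707), np.float64(4.11673274295555), 324)
wrist (array([644.78445462,  13.46912943]), np.float64(70.68295234816071), np.float64(3.8401030401947667), 5013)
```

View pics/p3side.png

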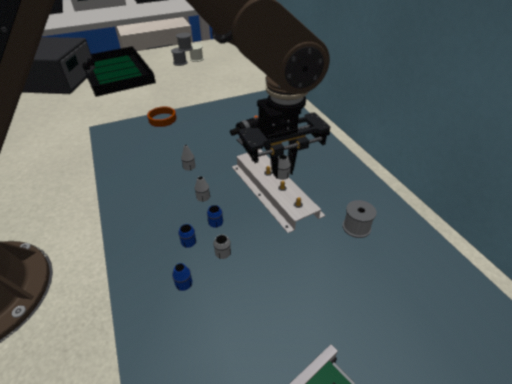

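The held nozzle_21 hangs above post_3, near (284,168) in the side view. I'll lower it and release.

>>> {"api": "jog_arm", "payload": {"motion": [[0,0,0,0,0,14,20],[0,0,0,0,0,14,20],[0,0,0,0,0,9,20],[0,0,0,0,0,4.3,20],[0,0,0,0,0,0,20],[0,0,0,0,0,0,70],[0,0,0,0,0,0,70],[0,0,0,0,0,0,70],[0,0,0,0,0,0,70]]}}

```text
t: 7.48
eef_pos: [645.9, 13.4, 116.1]
tcp_rot: [3.141, 0.0, 1.571]
ft_force: [0.3, 0.2, -0.1]
opening: 0.702
grip_force: 0.0
```

>>> {"api": "jog_arm", "payload": {"motion": [[0,0,0,0,0,-16,75],[0,0,0,0,0,-28,80],[0,0,0,0,0,-28,80],[0,0,0,-8,-14,0,80],[0,0,0,-19,-34,0,80],[0,0,0,-20,-36,0,80],[0,0,0,-20,-36,0,80],[0,0,0,-18,-34,0,80],[0,0,0,-12,-22,0,80],[0,0,0,-5.5,-10,10,80]]}}

```text
t: 8.72
eef_pos: [459.5, -89.7, 179.0]
tcp_rot: [3.139, 0.001, 1.57]
ft_force: [0.8, 0.0, 0.2]
opening: 0.841
grip_force: 0.0
```

```bash
python3 - <<'E'
from h import *
s=env.state();print(s['eef_pos'],s['opening'])
P=cloud(snap('wrist')); print(fitn(P,np.array([459.8,-89]),27))
for c in ['top','side']:
    P=cloud(snap(c,c+'1.png')); print(c,fitn(P,np.array([645,13.]),21,z0=32,zlo=3))
E
```

```text
[459.45236382 -89.70339207 178.95320131] 0.840756061149695
(array([459.85589099, -89.88934675]), np.float64(44.12122009456395), np.float64(0.3502364766476053), 763)
top (array([646.4209354 ,  14.19141786]), np.float64(53.23380114702), np.float64(0.6329760937501772), 193)
side (array([644.74690025,  14.91257805]), np.float64(52.355770646669626), np.float64(1.0300402763910268), 235)
```

nozzle_21 is seated on post_3 within about 1.5 mm. nozzle_27 is next.

>>> {"api": "jog_arm", "payload": {"motion": [[0,0,0,0,0,25,80],[0,0,0,0,0,28,80],[0,0,0,0,0,26,80],[0,0,0,0,0,15,80],[0,0,0,0,0,0,20],[0,0,0,0,0,0,20],[0,0,0,0,0,0,20],[0,0,0,0,0,0,20],[0,0,0,0,0,0,20],[0,0,0,0,0,0,20]]}}

```text
t: 10.12
eef_pos: [459.9, -89.2, 84.2]
tcp_rot: [3.141, 0.0, 1.571]
ft_force: [0.0, -0.0, 5.2]
opening: 0.359
grip_force: 30.0
```

>>> {"api": "jog_arm", "payload": {"motion": [[0,0,0,0,0,-18,20],[0,0,0,0,0,-32,20],[0,0,0,0,0,-32,20],[0,0,0,3,17,-30,20],[0,0,0,7,35,0,20],[0,0,0,7.5,38,0,20],[0,0,0,7.5,38,0,20],[0,0,0,7,36,0,20],[0,0,0,4,22,0,20],[0,0,0,2,8,0,20]]}}

```text
t: 11.38
eef_pos: [654.3, -50.9, 195.3]
tcp_rot: [-3.141, -0.0, 1.571]
ft_force: [-0.7, -0.4, -1.3]
opening: 0.356
grip_force: 30.0
```

>>> {"api": "jog_arm", "payload": {"motion": [[0,0,0,0,0,18,20],[0,0,0,0,0,22,20],[0,0,0,0,0,0,20]]}}

```text
t: 11.75
eef_pos: [652.2, -51.3, 153.6]
tcp_rot: [-3.137, -0.001, 1.57]
ft_force: [-0.1, -1.0, -1.0]
opening: 0.36
grip_force: 30.0
```

>>> {"api": "jog_arm", "payload": {"motion": [[0,0,0,0,1,14,20],[0,0,0,0,0,13,20],[0,0,0,0,0,8,20],[0,0,0,0,0,4,20],[0,0,0,0,0,0,20],[0,0,0,0,0,0,70],[0,0,0,0,0,0,70],[0,0,0,0,0,0,70],[0,0,0,0,0,0,70]]}}

```text
t: 12.88
eef_pos: [654.8, -51.2, 117.1]
tcp_rot: [3.141, 0.0, 1.571]
ft_force: [0.7, -0.7, -0.0]
opening: 0.707
grip_force: 0.0
```

>>> {"api": "jog_arm", "payload": {"motion": [[0,0,0,0,0,-16,75],[0,0,0,0,0,-28,80],[0,0,0,0,0,-28,80],[0,0,0,10,-14,0,80],[0,0,0,26,-34,0,80],[0,0,0,28,-36,0,80],[0,0,0,28,-36,0,80],[0,0,0,26,-34,0,80],[0,0,0,16,-21,0,80],[0,0,0,7.5,-9.5,10,80]]}}

```text
t: 14.12
eef_pos: [470.0, 91.1, 180.0]
tcp_rot: [3.139, -0.0, 1.572]
ft_force: [-0.8, 0.6, -0.7]
opening: 0.844
grip_force: 0.0
```

```bash
python3 - <<'E'
from h import *
s=env.state();print(s['eef_pos'],s['opening'])
P=cloud(snap('wrist')); print(fitn(P,np.array([470.5,90]),15))
for c in ['top','side']:
    P=cloud(snap(c,c+'2.png')); print(c,fitn(P,np.array([653.7,-51.]),27,z0=32,zlo=3)); print(c,fitn(P,np.array([645,14.]),21,z0=32,zlo=3))
E
```

```text
[469.98933748  91.08895263 179.99118062] 0.8442173502172365
(array([470.5073616 ,  89.79491039]), np.float64(61.65389829290297), np.float64(0.34965462558337757), 1512)
top (array([655.47816392, -51.00703523]), np.float64(44.87459428902011), np.float64(0.8347945514833897), 138)
top (array([646.37700865,  14.24556855]), np.float64(53.374314738026115), np.float64(0.5583577384107711), 194)
side (array([653.78942099, -50.28812633]), np.float64(43.37139057184088), np.float64(0.8555122923183734), 208)
side (array([644.72155698,  15.03345265]), np.float64(52.1721284615155), np.float64(0.9667652218410765), 234)
```

Both placed nozzles are seated. Next is nozzle_15.

>>> {"api": "jog_arm", "payload": {"motion": [[0,0,0,-1,0.5,25,80],[0,0,0,0,0,28,80],[0,0,0,0,0,26,80],[0,0,0,0,0,16,80],[0,0,0,0,0,0,20],[0,0,0,0,0,0,20],[0,0,0,0,0,0,20],[0,0,0,0,0,0,20],[0,0,0,0,0,0,20],[0,0,0,0,0,0,20]]}}

```text
t: 15.52
eef_pos: [470.9, 89.4, 84.1]
tcp_rot: [3.141, 0.0, 1.571]
ft_force: [-0.2, -0.3, 4.4]
opening: 0.34
grip_force: 30.0
```

>>> {"api": "jog_arm", "payload": {"motion": [[0,0,0,0,0,-18,20],[0,0,0,0,0,-32,20],[0,0,0,0,0,-32,20],[0,0,0,-1,15,-30,20],[0,0,0,-2,30,0,20],[0,0,0,-2,33,0,20],[0,0,0,-2.5,33,0,20],[0,0,0,-2,31,0,20],[0,0,0,-1.5,18,0,20],[0,0,0,-0.5,7,0,20]]}}

```text
t: 16.77
eef_pos: [638.2, 77.7, 195.4]
tcp_rot: [-3.141, 0.0, 1.57]
ft_force: [0.0, -0.6, -0.9]
opening: 0.344
grip_force: 30.0
```

>>> {"api": "jog_arm", "payload": {"motion": [[0,0,0,0,0,18,20],[0,0,0,0,0,22,20],[0,0,0,0,0,0,20]]}}

```text
t: 17.15
eef_pos: [636.3, 77.9, 153.7]
tcp_rot: [-3.137, 0.0, 1.571]
ft_force: [-0.3, -0.4, -0.2]
opening: 0.342
grip_force: 30.0
```

>>> {"api": "jog_arm", "payload": {"motion": [[0,0,0,0,0.5,14,20],[0,0,0,0,0,13,20],[0,0,0,0,0,9,20],[0,0,0,0,0,4.5,20],[0,0,0,0,0,0,20],[0,0,0,0,0,0,70],[0,0,0,0,0,0,70],[0,0,0,0,0,0,70],[0,0,0,0,0,0,70]]}}

```text
t: 18.27
eef_pos: [638.4, 77.8, 115.5]
tcp_rot: [3.141, 0.0, 1.571]
ft_force: [0.4, 0.3, -0.6]
opening: 0.706
grip_force: 0.0
```

>>> {"api": "jog_arm", "payload": {"motion": [[0,0,0,0,0,-16,75],[0,0,0,0,0,-32,80],[0,0,0,0,0,-32,80],[0,0,0,10,-12,0,80],[0,0,0,26,-30,0,80],[0,0,0,28,-33,0,80],[0,0,0,28,-33,0,80],[0,0,0,26,-31,0,80],[0,0,0,16,-20,0,80],[0,0,0,8.5,-9,0,80]]}}

```text
t: 19.52
eef_pos: [468.9, 221.2, 195.4]
tcp_rot: [-3.141, 0.0, 1.572]
ft_force: [0.3, -0.5, -0.8]
opening: 0.846
grip_force: 0.0
```

```bash
python3 - <<'E'
from h import *
s=env.state();print(s['eef_pos'],s['opening'])
P=cloud(snap('wrist')); print(fitn(P,np.array([470.5,220.5]),9))
for c in ['top','side']:
    P=cloud(snap(c,c+'3.png')); print(c,fitn(P,np.array([638,78.]),15,z0=32,zlo=3))
E
```

```text
[468.90901801 221.18072337 195.4106264 ] 0.8458285217696999
(array([470.22192614, 220.25760325]), np.float64(70.171431708243), np.float64(0.3345443364541704), 1550)
top (array([638.8966923 ,  79.20495949]), np.float64(62.1760241717687), np.float64(0.47006055466760843), 250)
side (array([637.23215833,  79.96179958]), np.float64(60.77657392458809), np.float64(1.138071818257076), 252)
```

>>> {"api": "jog_arm", "payload": {"motion": [[0,0,0,-1,0.5,25,80],[0,0,0,0,0,28,80],[0,0,0,0,0,28,80],[0,0,0,0,0,20,80],[0,0,0,0,0,10,80],[0,0,0,0,0,0,20],[0,0,0,0,0,0,20],[0,0,0,0,0,0,20],[0,0,0,0,0,0,20],[0,0,0,0,0,0,20]]}}

```text
t: 20.92
eef_pos: [470.9, 219.4, 84.6]
tcp_rot: [3.141, -0.0, 1.571]
ft_force: [-1.1, 0.0, -0.1]
opening: 0.367
grip_force: 0.2
```

>>> {"api": "jog_arm", "payload": {"motion": [[0,0,0,0,0,0,20],[0,0,0,0,0,0,20],[0,0,0,0,0,-18,20],[0,0,0,0,0,-32,20],[0,0,0,0,0,-32,20],[0,0,0,0,0,-30,20],[0,0,0,-8,16,0,20],[0,0,0,-16,32,0,20],[0,0,0,-17,35,0,20],[0,0,0,-17,35,0,20]]}}

```text
t: 22.18
eef_pos: [590.3, 160.1, 194.8]
tcp_rot: [-3.14, 0.0, 1.57]
ft_force: [1.1, -0.3, -1.5]
opening: 0.359
grip_force: 30.0
```

>>> {"api": "jog_arm", "payload": {"motion": [[0,0,0,-12,25,0,20],[0,0,0,-7.5,16.5,0,20],[0,0,0,0,0,18,20],[0,0,0,0,0,22,20],[0,0,0,0,0,0,20]]}}

```text
t: 22.8
eef_pos: [628.9, 141.8, 153.2]
tcp_rot: [-3.136, 0.001, 1.571]
ft_force: [0.2, -0.3, -0.1]
opening: 0.36
grip_force: 30.0
```

>>> {"api": "jog_arm", "payload": {"motion": [[0,0,0,0,0,14,20],[0,0,0,0,0,13,20],[0,0,0,0,0,9,20],[0,0,0,0,0,4,20],[0,0,0,0,0,0,20],[0,0,0,0,0,0,70],[0,0,0,0,0,0,70],[0,0,0,0,0,0,70],[0,0,0,0,0,0,80]]}}

```text
t: 23.92
eef_pos: [630.4, 141.8, 116.6]
tcp_rot: [3.141, 0.0, 1.571]
ft_force: [-0.2, -0.5, -0.1]
opening: 0.718
grip_force: 0.0
```

>>> {"api": "jog_arm", "payload": {"motion": [[0,0,0,0,0,-16,80],[0,0,0,0,0,-32,80],[0,0,0,0,0,-32,80],[0,0,0,0,-20,-20,80],[0,0,0,0,-40,0,80],[0,0,0,0,-40,0,80],[0,0,0,0,-40,0,80],[0,0,0,0,-20,0,80],[0,0,0,0,0,0,80],[0,0,0,0,0,0,80]]}}

```text
t: 25.18
eef_pos: [471.4, 141.9, 217.0]
tcp_rot: [3.14, -0.0, 1.571]
ft_force: [-0.6, 0.2, -0.4]
opening: 0.841
grip_force: 0.0
```

```bash
python3 - <<'E'
from h import *
s=env.state();print(s['eef_pos'],s['ft_force'])
for c in ['top','side']:
    d=snap(c,c+'9.png');P=cloud(d)
    for w,x in {9:(630.3,142.3),15:(638.1,78),21:(645.9,14),27:(654,-51)}.items(): print(c,w,fitn(P,np.array(x),w,z0=32,zlo=3))
    r=env.recognise(c,'reel')[0]; print(r,world(d,r['location']))
E
```

```text
[471.40202006 141.92796538 217.04698851] [-0.59550168  0.23455306 -0.42837444]
top 9 (array([630.88670115, 143.72802847]), np.float64(69.70015323750604), np.float64(0.9694377376635118), 304)
top 15 (array([638.87211888,  79.34321252]), np.float64(62.01837343029656), np.float64(0.7015525049765439), 249)
top 21 (array([646.39910304,  14.24525662]), np.float64(53.116689735448745), np.float64(1.143902545899793), 199)
top 27 (array([655.44339789, -50.98215781]), np.float64(44.640523628668674), np.float64(0.4629468506980324), 139)
{'location': [334.9, 86.2], 'score': 0.91} [[ 750.19538097 -129.68814582   56.37965403]]
side 9 (array([629.19246863, 144.32270405]), np.float64(68.36655203850476), np.float64(1.1244386351529996), 258)
side 15 (array([637.10690893,  79.89553454]), np.float64(60.343918394435406), np.float64(1.0780452958851028), 252)
side 21 (array([644.58395641,  14.91642195]), np.float64(52.343313618624336), np.float64(0.939133662358075), 237)
side 27 (array([653.80432536, -50.23062635]), np.float64(43.28617764275134), np.float64(0.7920005021687022), 207)
{'location': [363.6, 218.2], 'score': 0.95} [[ 744.58299251 -161.90881664   55.0902956 ]]
```

View pics/side9.png

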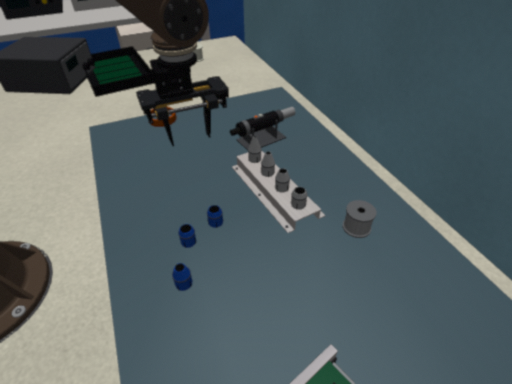

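The side view shows all four steel nozzles upright on the posts in order, from (255,152) to (300,200). The reel is still at (360,218), and the gripper is clear.

```bash
python3 -c "
from cell import env
print(env.job_done())"
```

```text
the job is handed in; nothing more can be done
None
```

The four nozzles are on their posts in order (9 mm nearest the gun, then 15, 21 and 27 mm), upright and fully down with axes within about 2 mm; the reel was not touched, and the job was handed in at about 25 s, though the hand-in gave no verdict.

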